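Bolt and pin the instrument case shut

TASK

Lock the instrument case: slide the barrel bolt on its lid fully across into the keeper, then turn the bolt's handle all the way down into the notch. Then take the C-shaped pin by its blue grip, pass its hook through the brass ring round its arc until the red band sits in the ring and the hook crosses above the lowered handle, and leave it standing on its foot on the lid. Leave the jar, cup, vial, bottle, dish, mirror and green block where they are.

Things in the scene. Friction and masses are not known exactly. Their poses are not given: they have to be found in the camera images.
- case: fixed low instrument case with a flat white lid, 200 (x) x 260 (y) x 70 mm high; never moves. Origin: centre of its underside, z up. In its frame (mm): lid at z = 70; the bolt lies along y at x = -75, z = 82; 22 mm high square guides over the bolt at y -91 to -79 and (dark keeper) 63 to 77; the brass ring stands at x = -35, y = 0 on a 10 mm wide stem
- eye (a point): centre of the brass ring, 30 mm above the lid, axes as the case's: the ring's hole axis is the case's y axis. Round hole 16 mm across, bar 5 mm thick, outside 26 mm across
- notch (a point): middle of the notch in a steel guard strip beside the bolt, at its top; (-65, 30, 86) mm in the case's frame. Strip 4 mm thick, top 16 mm above the lid, y -51 to 51; the notch is 16 mm wide (y 22 to 38) and takes the handle's stem; elsewhere the strip stops the handle from turning down
- bolt (a joint): slide of the bolt along the case's +y, in m: 0 drawn back, 0.05 fully across at its stop, where the handle is exactly level with the notch. About 2 N of friction
- handle (a joint): turn of the bolt's handle about the bolt, rad: 0 straight up, grows as it tips to the case's +x, 1.45 fully down in the notch (stop; nearly level). Stays where left (friction 0.035 N m). Until the bolt is across the guard stops it near 0.6. Down, its red end lies 30 mm to the +y side of the ring, under the hook's path
- handle_tip (a point): free end of the bolt's handle: a straight steel stem 8 mm thick with a red end 10 mm wide, this point 54 mm from the bolt's axis
- pin: loose C-shaped pin, about 180 g, standing on its foot. Origin: centre of the hook's arc, level with the foot's underside; z up. The hook, a 6 mm steel rod, is a level arc of radius 45 mm; from above, in the pin's frame, it leaves the grip at (-45, 0), runs clockwise over the +y side and ends at the tip 193 degrees on. Below the grip: a steel disc foot, 40 mm wide, 12 thick
- grip (a point): point in the upright blue grip block, (-45, 0, 50) mm in the pin's frame; the block is 12 mm thick along the pin's x, 26 mm along its y, and reaches from 12 to 62 mm above the pin's underside
- tip (a point): end of the hook's centre line
- band (a point): middle of the red band painted on the hook, a quarter turn along the arc from the grip, at (0, 45, 30) mm in the pin's frame, where the rod runs along the pin's x; the tip is 1.8 rad (81 mm of arc) further on
- jar: amber jar, bystander, 54 mm wide, 75 mm high; origin under its centre
- cup: paper cup, bystander, 58 mm wide, 75 mm high; origin under its centre
- vial: small white vial on the case's lid, bystander, 28 mm wide, 45 mm high
- rinse: white bottle, bystander, 60 mm wide, 120 mm high
- dish: small steel bowl, bystander, 90 mm wide, 35 mm high
- mirror: hand mirror instrument lying flat, bystander, 160 mm long, 8 mm thick, along its x
- block: green plastic block, bystander, 40 x 60 x 30 mm
- deck (a point): centre of the lid's top face, axes as the case's. A small loose vial (bystander) stands on the lid near (75, 100) mm from here
- arc_centre (a point): centre of the hook's arc, 30 mm above the pin's origin. With the pin in place it lies 45 mm to the case's +x side of the ring's centre, at the same height, the pin's x axis points along the case's +y, and the foot stands on the lid; the hook goes in by turning the pin clockwise (from above) about this point
Mind the look-alikes: they are no part of the job. What is shaped like the pin but pink is not meant.

How it is judged (in metres and radians):
On the way, in this order (a step that is already met when the one before it is completed fails the run):
1. the bolt is slid fully across with its handle still up (value of joint bolt above 0.045 m and value of joint handle below 0.9 rad), for 0.05 s.
2. the handle is turned down into the notch (value of joint bolt above 0.043 m and value of joint handle above 1.3 rad), for 0.2 s.
3. the hook is through the ring, its red band in it, over the lowered handle (distance between band and eye below 0.012 m and angle between the x axis of pin and the y axis of eye, either way round below 0.35 rad and value of joint handle above 1.3 rad), for 0.2 s.
At the end, for the whole second after the job is handed in: Bolt within 7 mm of fully across, handle past 1.3 rad; red band's middle within 12 mm of the ring's centre, pin's x axis within 0.35 rad of the hole axis; pin on its foot on the lid (origin under 74 mm above the case's underside, tilt below 0.1 rad), at rest and released (all of step 3 and value of joint bolt above 0.043 m and angle between pin's own z axis and vertical below 0.1 rad and z of pin in the frame of case below 0.074 m and linear speed of pin below 0.02 m/s); the robot touches nothing.
It fails at once if a bystander (jar, cup, vial, bottle, dish, mirror or green block) is moved more than 30 mm (distance of any of jar, cup, vial, rinse, dish, mirror, block from where it was at the start of the episode above 0.03 m).
It also fails if it takes over 67 s, if anything falls off the work surface, if the arm or the gripper's body presses on something with over 40 N, if the wrist force passes 120 N, or if a joint passes its speed limit or range.

ROBOT

A 7-joint arm with a two-finger parallel gripper is mounted at the origin on the work surface. World frame = base frame: x ahead of the robot, y to its left, z up, the work surface at z = 0. Lengths are in m, angles in degrees, forces in N, time in s.
With the tool pointing down it reaches from about 0.425 to 0.8 m from the base axis. Payload 8.3 kg.
Tool frame: the origin (TCP) lies midway between the tips of the shut fingers; the grasp point (between the pads) lies 19 mm behind it; z points along the fingers, y is the direction in which the jaws open and shut (so a half turn about z gives the same grasp; the last joint's range is limited). The gripper opens to 85 mm and grips with 20 to 120 N. Pads are 22 mm wide; open, the fingers measure 114 mm over their backs; the gripper's body (76 mm by 85 mm) begins 54 mm behind the grasp point. The pads swing forward as they close: fully open they stand 13 mm farther back than shut.
Start: joints at [70.651, 21.967, 0.94, 78.501, -0.361, 79.538, -2.664], TCP at [0.17, -0.602, 0.231] pointing down, gripper open.
Joint ranges: [-169.22, 169.22], [-14.56, 117.87], [-87.37, 89.26], [10.42, 133.3], [-82.24, 262.24], [0.94, 117.77], [-172.7, 172.7]. Speed limits (degrees/s): [136.94, 136.94, 172.46, 172.46, 180, 180, 180].

INTERFACE

Orientations are given as a 3x3 rotation matrix whose columns are the frame's x, y, z axes.
In Python, from station import robot, open_gripper, grasp, vision gives the robot as it stands. Calls block until the motion is done:
- robot.move_ptp(position, orientation): joint-space move of the TCP to a pose.
- robot.move_l(position, frame=None, v=0.15): straight line of the TCP; frame=None keeps the orientation; v is the mean speed in m/s.
- robot.goto_joints(angles): joint-space move.
- open_gripper() and grasp(): open the fingers fully, or close them until they stop; the grip force is fixed at half the most.
- robot.pause(seconds).
- robot.inverse_kinematics(position, orientation): joint angles nearest the present ones, or None.
- vision.read_camera(name): name is "side" or "top" or "wrist"; returns (picture, depth): 400x640x3 uint8, red, green, blue; 400x640 float32, m along the optical axis (not along the pixel's ray), 0 where there is no reading.
- vision.get_calibration(name): a dict with "mtx" (3x3 intrinsics, pixels), "camera_from_world" (4x4, takes a point from world to camera coordinates); the wrist camera has in their place "T_tool_cam" (4x4, takes a point from camera to tool coordinates, whose origin is the TCP and whose axes are the flange's). Camera axes: x right, y up, looking along -z (the intrinsics and any distortion apply to the point x, -y, -z); pixel columns grow to the right and rows downward; lengths in m; the calibration is good to about 2 mm. A picture is of the moment at which its call begins: read the wrist's pose just before it. get_calibration takes no time and is no camera call.
A pose or a line that the arm cannot do raises robot.MotionError and nothing moves.
- robot.sign_off(): hands the job in, once; it reports no verdict.
Readings, each from a call of its own:
- robot.current_time(): time.
- robot.current_q(): joint angles.
- robot.current_qvel(): joint speeds.
- robot.current_tau(): joint torques, N m.
- robot.current_tcp_pos(): TCP position.
- robot.current_tool_rot(): TCP orientation.
- robot.current_ft_force(): force on the tool from outside, world axes, zero at the start.
- robot.current_moment(): the same for the moment, N m.
- robot.current_finger_gap(): finger opening in m.
Only numpy, scipy, OpenCV 4.12 (cv2) and the standard library are available. Lean on these libraries where they do the work, as an engineer would, in place of code of your own. Each camera call takes 0.05 s, during which the arm holds its last target.

## Working session

There is one attempt and no reset: what is moved stays moved. The work goes in short steps, each a Python script; the robot and the scene stay as the last script left them, time stands still between calls to the robot, and variables do not carry over. Pictures are saved under pics/ and viewed, and the job is handed in when it is done.

```bash
ls; mkdir -p pics
python3 - <<'E'
from station import robot, vision
import cv2, numpy as np
print(robot.current_time(), robot.current_finger_gap())
for n in("side","top","wrist"):
    p,d=vision.read_camera(n); np.savez(f"pics/{n}0.npz",p=p,d=d)
    cv2.imwrite(f"pics/{n}0.png",p[:,:,::-1])
    print(n,vision.get_calibration(n))
E
```

```text
pics
0.0 0.08517848590152466
side {'mtx': array([[491.67331267,   0.        , 320.50284914],
       [  0.        , 491.67331267, 193.55892523],
       [  0.        ,   0.        ,   1.        ]]), 'camera_from_world': array([[ 0.91732675, -0.39809417, -0.00571472, -0.543028  ],
       [ 0.2850261 ,  0.64662737,  0.70755435, -0.22799036],
       [-0.27797797, -0.65068738,  0.70663582, -1.48507519],
       [ 0.        ,  0.        ,  0.        ,  1.        ]])}
top {'mtx': array([[477.78870035,   0.        , 323.89081214],
       [  0.        , 477.78870035, 201.00325801],
       [  0.        ,   0.        ,   1.        ]]), 'camera_from_world': array([[-0.02231717, -0.9997415 ,  0.00434364, -0.03181121],
       [ 0.98773245, -0.02137702,  0.15468559, -0.61328484],
       [-0.15455275,  0.0077425 ,  0.9879542 , -1.40617022],
       [ 0.        ,  0.        ,  0.        ,  1.        ]])}
wrist {'mtx': array([[327.04835651,   0.        , 317.65889681],
       [  0.        , 327.04835651, 199.32559077],
       [  0.        ,   0.        ,   1.        ]]), 'T_tool_cam': array([[-1.03171233e-04,  9.64124849e-01,  2.65449175e-01,
         6.71433156e-02],
       [ 9.99999972e-01,  4.23819444e-05,  2.34733237e-04,
        -1.14667750e-04],
       [ 2.15061895e-04,  2.65449191e-01, -9.64124826e-01,
        -1.42062892e-01],
       [ 0.00000000e+00,  0.00000000e+00,  0.00000000e+00,
         1.00000000e+00]])}
```

View pics/side0.png

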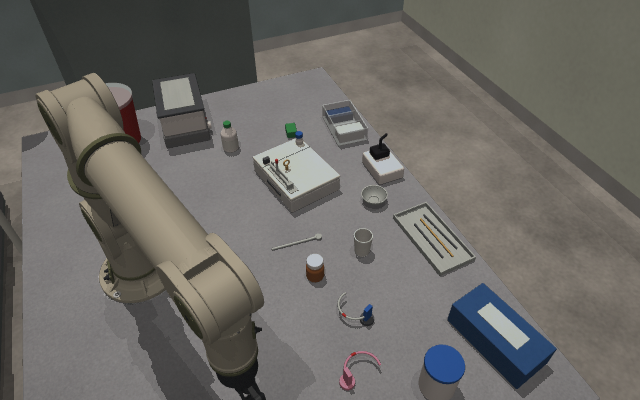

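View pics/top0.png

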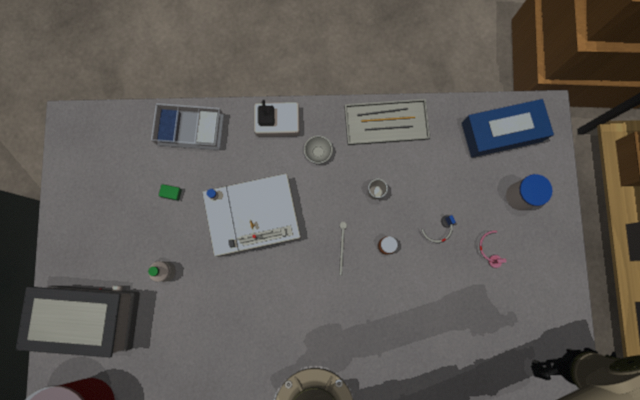

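The top view has the case at about (252,215), the blue-grip pin at (440,230) and the pink look-alike at (492,250). The jar is at (388,245) and the cup at (377,188). I'll crop in on the case and pin.

Run:
```python
import cv2, numpy as np
t=np.load("pics/top0.npz"); s=np.load("pics/side0.npz")
def crop(a,r,c,h,w,k,n):
    cv2.imwrite(n,cv2.resize(a['p'][r:r+h,c:c+w,::-1],None,fx=k,fy=k,interpolation=cv2.INTER_CUBIC))
crop(t,165,195,100,115,7/1.0*0.98//1,"pics/c1.png")
crop(t,200,410,50,60,12,"pics/c2.png")
crop(s,120,245,95,105,6,"pics/c3.png")
crop(s,280,325,60,60,10,"pics/c4.png")
```

```text
(no output)
```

View pics/c1.png

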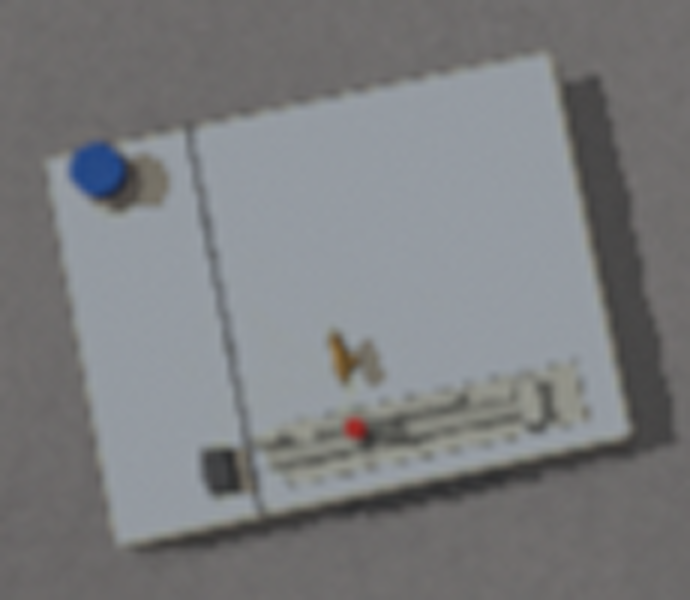

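View pics/c2.png

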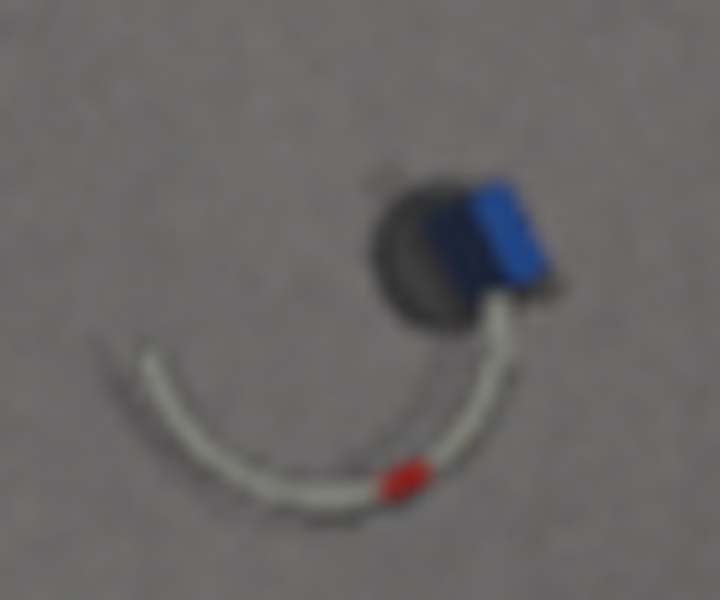

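View pics/c3.png

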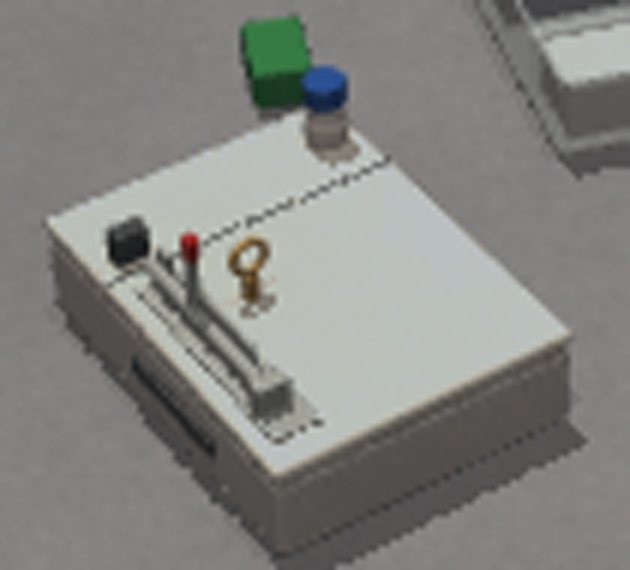

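View pics/c4.png

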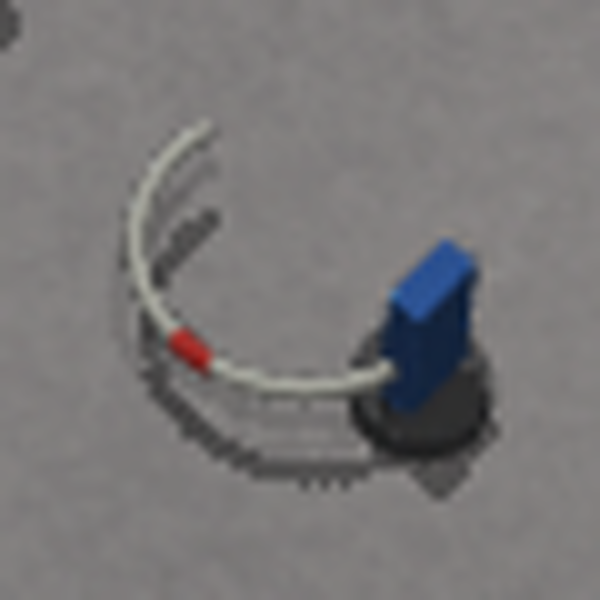

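```bash
cat > h.py <<'E'
import numpy as np, cv2
from station import robot, open_gripper, grasp, vision
def pix2w(cal,T_wc,uv,z):
    K=cal['mtx']; r=np.array([(uv[0]-K[0,2])/K[0,0], -(uv[1]-K[1,2])/K[1,1], -1.])
    d=T_wc[:3,:3]@r; o=T_wc[:3,3]; return o+d*(z-o[2])/d[2]
def fixed(name):
    cal=vision.get_calibration(name); return cal,np.linalg.inv(cal['camera_from_world'])
def w2pix(cal,T_wc,P):
    p=np.linalg.inv(T_wc)@np.append(P,1); K=cal['mtx']
    return np.array([K[0,2]+K[0,0]*p[0]/-p[2], K[1,2]-K[1,1]*p[1]/-p[2]])
def Rz(a):
    c,s=np.cos(a),np.sin(a); return np.array([[c,-s,0],[s,c,0],[0,0,1.]])
def down(a): # tool x axis at world angle a (rad), pointing down; tool y = at a-90deg
    return Rz(a)@np.diag([1.,-1,-1])
E
python3 - <<'E'
from h import *
def fit(src,dst):
    src=np.array(src,float);dst=np.array(dst,float)[:,:2]
    a=src-src.mean(0);b=dst-dst.mean(0)
    th=np.arctan2((a[:,0]*b[:,1]-a[:,1]*b[:,0]).sum(),(a*b).sum())
    R=Rz(th)[:2,:2]; t=dst.mean(0)-R@src.mean(0)
    return th,t,(src@R.T+t-dst)*1e3
for n,off,k,P in (("top",(195,165),6,[(48,158),(550,55),(632,437),(118,545)]),("side",(245,120),6,[None,(570,343),(278,472),(48,220)])):
    cal,T=fixed(n)
    S=[(.1,.13),(.1,-.13),(-.1,-.13),(-.1,.13)]
    W=[(s,pix2w(cal,T,((p[0]+.5)/k+off[0]-.5,(p[1]+.5)/k+off[1]-.5),.07)) for s,p in zip(S,P) if p]
    th,t,e=fit([a for a,b in W],[b for a,b in W]); print(n,"case",np.degrees(th),t,e.round(1).tolist())
    R=Rz(th)[:2,:2]; print(" notch",R@[-.065,.03]+t," eye",R@[-.035,0]+t)
for n,off,k,P in (("top",(410,200),12,[(508,235),(406,480),(150,352)]),("side",(325,280),10,[(432,280),(190,350),(208,125)])):
    cal,T=fixed(n)
    a=np.pi-np.radians(193)
    S=[(-.045,0),(0,.045),(.045*np.cos(a),.045*np.sin(a))]
    W=[pix2w(cal,T,((p[0]+.5)/k+off[0]-.5,(p[1]+.5)/k+off[1]-.5),z) for p,z in zip(P,(.062,.03,.03))]
    th,t,e=fit(S,W); print(n,"pin",np.degrees(th),t,e.round(1).tolist()); print(np.round(W,4).tolist())
# objects top positions
cal,T=fixed("top")
for nm,uv,z in (("jar",(388,245),.075),("cup",(377,188),.075),("vial",(211.5,193.5),.115),("mirror",(342,250),.008)):
    print(nm,pix2w(cal,T,uv,z).round(3))
E
```

```text
top case 10.813930565943425 [0.57442591 0.17356105] [[0.8, 1.6], [2.3, -2.1], [-0.8, -1.2], [-2.2, 1.6]]
 notch [0.5049516  0.19083299]  eye [0.54004746 0.16699435]
side case 9.86821255796015 [0.57286864 0.17283709] [[4.6, 1.6], [-4.8, -3.8], [0.2, 2.3]]
 notch [0.50368887 0.19125336]  eye [0.53838648 0.1668387 ]
top pin 113.40896274106936 [ 0.52986248 -0.38755916] [[0.8, -1.2], [-0.0, 1.2], [-0.8, 0.0]]
[[0.5469, -0.4276, 0.062], [0.4886, -0.4066, 0.03], [0.5225, -0.3433, 0.03]]
side pin 112.15402242563177 [ 0.52780802 -0.3851482 ] [[-0.1, 0.1], [0.5, 0.8], [-0.5, -0.9]]
[[0.5448, -0.4269, 0.062], [0.4856, -0.403, 0.03], [0.5211, -0.3398, 0.03]]
jar [ 0.473 -0.231  0.075]
cup [ 0.644 -0.205  0.075]
vial [0.631 0.281 0.115]
mirror [ 0.465 -0.098  0.008]
```

```bash
cat >> h.py <<'E'
CY=np.radians(10.6); CT=np.array([.5740,.1733])
def C(x,y,z): # case mm -> world m
    p=Rz(CY)[:2,:2]@np.array([x,y])*1e-3+CT; return np.array([p[0],p[1],z*1e-3])
E
python3 - <<'E'
from h import *
print(robot.current_tool_rot().round(3).tolist())
f=lambda q: None if q is None else np.round(q,0).tolist()
for nm,p,a in (("slide",C(-75,-46,115),CY),("slide",C(-75,-46,115),CY+np.pi),("view",C(-60,0,260),CY),("view",C(-60,0,260),CY+np.pi)):
    print(nm,f(robot.inverse_kinematics(p,down(a))))
G=np.radians(113)
for k in (0,np.pi):
    # grip: tool y along pin x. down(a): y at a-90 => a = pinyaw+90
    print("pick",k,f(robot.inverse_kinematics(np.array([.547,-.428,.031]),down(G+np.pi/2+k))))
    for th in (125,90,60,30,0):
        ang=np.radians(270+th); p=C(10+45*np.cos(ang),45*np.sin(ang),103)
        print(th,f(robot.inverse_kinematics(p,down(CY+np.pi/2+np.radians(th)+np.pi/2+k))))
E
```

```text
[[0.962, 0.271, -0.0], [0.271, -0.962, 0.001], [-0.0, -0.002, -1.0]]
slide [26.0, 22.0, -51.0, 102.0, 19.0, 65.0, -111.0]
slide [30.0, 25.0, -57.0, 102.0, 23.0, 66.0, 66.0]
view [29.0, 21.0, -64.0, 87.0, 19.0, 84.0, -115.0]
view [28.0, 21.0, -62.0, 87.0, 18.0, 83.0, 65.0]
pick 0 [74.0, 63.0, -74.0, 77.0, 60.0, 83.0, 116.0]
125 [-55.0, 39.0, 52.0, 86.0, -31.0, 71.0, -134.0]
90 [23.0, 53.0, -74.0, 81.0, 50.0, 83.0, 141.0]
60 [26.0, 52.0, -74.0, 82.0, 50.0, 82.0, 113.0]
30 [29.0, 50.0, -74.0, 85.0, 48.0, 81.0, 84.0]
0 [25.0, 38.0, -59.0, 89.0, 33.0, 72.0, 62.0]
pick 3.141592653589793 [41.0, 39.0, -8.0, 79.0, 6.0, 62.0, -35.0]
125 [14.0, 42.0, -56.0, 82.0, 35.0, 75.0, 1.0]
90 [17.0, 43.0, -58.0, 81.0, 37.0, 76.0, -32.0]
60 [19.0, 42.0, -57.0, 83.0, 35.0, 75.0, -59.0]
30 [20.0, 38.0, -53.0, 86.0, 31.0, 72.0, -86.0]
0 [20.0, 34.0, -50.0, 90.0, 27.0, 70.0, -114.0]
```

Run:
```python
from h import *
robot.goto_joints([-15,21.967,0.94,78.501,-0.361,79.538,-93])
p=C(-60,-10,260); R=down(CY)
print(robot.current_time(),robot.inverse_kinematics(p,R))
robot.move_ptp(p,R)
grasp()
T=np.eye(4);T[:3,:3]=robot.current_tool_rot();T[:3,3]=robot.current_tcp_pos()
a,d=vision.read_camera("wrist"); np.savez("pics/w1.npz",p=a,d=d,T=T); cv2.imwrite("pics/w1.png",a[:,:,::-1])
print(robot.current_time(),T,robot.current_finger_gap(),robot.current_ft_force())
```

```text
3.1333 [-19.12953887  10.61006744  -0.80574743  89.40848674   0.15064947
  79.98250507 -99.34771758]
4.45 [[ 9.82929811e-01  1.83980939e-01  2.14804712e-05  5.16876593e-01]
 [ 1.83980940e-01 -9.82929811e-01 -6.25135024e-06  1.52447488e-01]
 [ 1.99636662e-05  1.00966358e-05 -1.00000000e+00  2.60005768e-01]
 [ 0.00000000e+00  0.00000000e+00  0.00000000e+00  1.00000000e+00]] 0.00019314302701449698 [-0.62870504 -0.31572504  0.08872715]
```

View pics/w1.png

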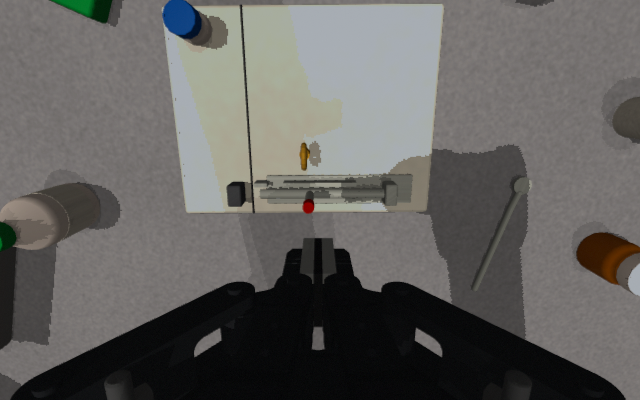

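The wrist view shows the lid corners near (163,7), (443,5), (428,212) and (188,212). The ring is at (304,156), the keeper at (236,193) and the red handle end at (308,206). I'll crop closer.

Run:
```python
import cv2,numpy as np
a=np.load("pics/w1.npz")['p'][:,:,::-1]
def c(r,cc,h,w,k): return cv2.resize(a[r:r+h,cc:cc+w],None,fx=k,fy=k,interpolation=cv2.INTER_CUBIC)
cv2.imwrite("pics/w1a.png",c(140,180,80,130,6)); cv2.imwrite("pics/w1b.png",c(140,300,80,135,5.9))
cv2.imwrite("pics/w1c.png",np.hstack([c(0,155,40,40,10),c(0,415,40,40,10)]))
```

```text
(no output)
```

View pics/w1a.png

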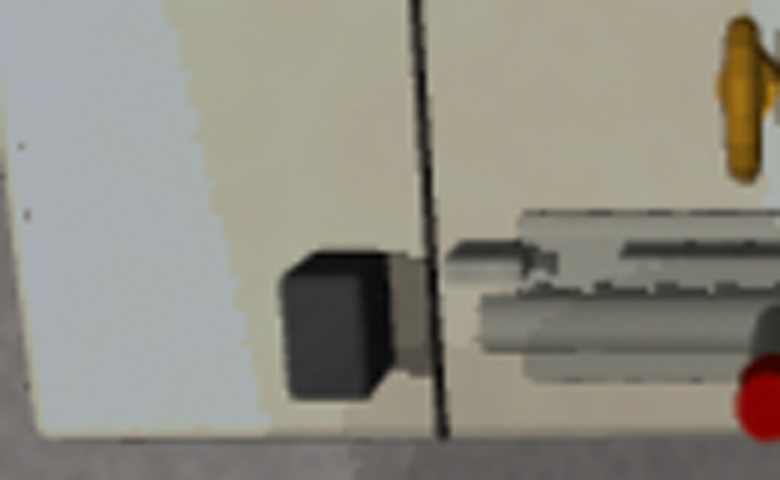

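View pics/w1b.png

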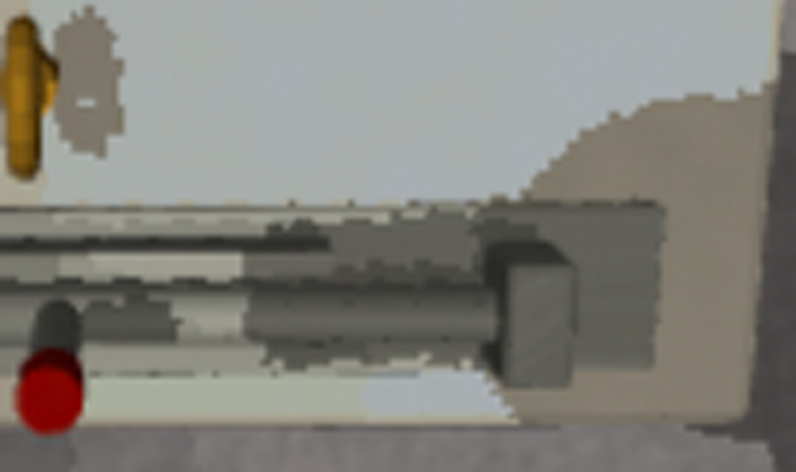

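View pics/w1c.png

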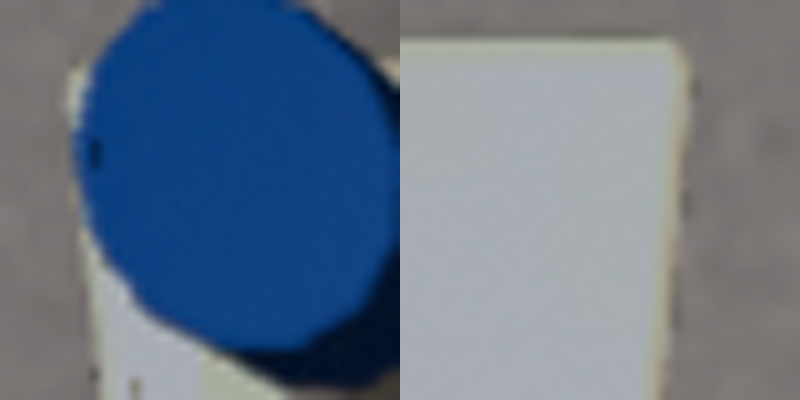

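Run:
```python
from h import *
w=np.load("pics/w1.npz"); cal=vision.get_calibration("wrist"); T=w['T']@cal['T_tool_cam']
I=[("TR",443.8,3.8,70,100,-130),("BR",426.6,212,70,-100,-130),("BL",186.2,212.8,70,-100,130),("TL",162,6,70,100,130),
("ring",303.6,156.4,100,-35,0),("keeper",234.3,195.5,92,-75,70),("guide",391.2,195,92,-75,-85),("htip",308.2,207.5,136,-75,-20)]
Q=[];S=[]
for n,u,v,z,x,y in I:
    p=pix2w(cal,T,(u,v),z*1e-3); q=Rz(-CY)[:2,:2]@(p[:2]-CT)*1e3
    print(n,(q-[x,y]).round(1)); Q.append(p[:2]);S.append((x*1e-3,y*1e-3))
for sel in (range(7),range(4),(4,5,6)):
    s=np.array(S)[list(sel)];d=np.array(Q)[list(sel)];a=s-s.mean(0);b=d-d.mean(0)
    th=np.arctan2((a[:,0]*b[:,1]-a[:,1]*b[:,0]).sum(),(a*b).sum());R=Rz(th)[:2,:2];t=d.mean(0)-R@s.mean(0)
    print(np.degrees(th),t)
for n,u,v in(("lid",320,80),("lid2",400,60)): print(n,w['d'][v,u])
```

```text
TR [-0.9  6.1]
BR [1.7 4.2]
BL [0.8 0.3]
TL [-2.6  1.2]
ring [0.1 3.2]
keeper [0.7 1.9]
guide [1.2 3.1]
htip [ 1.7 18.2]
10.926747197399125 [0.57356997 0.17629077]
10.9381309044921 [0.57321085 0.1761593 ]
10.867154700035348 [0.57406603 0.17640408]
lid 0.31334928
lid2 0.30809996
```

The handle end sits about 18 mm further along +y than I assumed, so the bolt is already about 15 mm across. It's still well short of the 45 mm needed. Next I push it, watching the force.

```bash
cat >> h.py <<'E'
CY=np.radians(10.87); CT=np.array([.5738,.1757])
def toC(p): return np.append(Rz(-CY)[:2,:2]@(p[:2]-CT)*1e3,p[2]*1e3)
def F(): return Rz(-CY)@robot.current_ft_force()
E
python3 - <<'E'
from h import *
R=down(CY)
robot.move_ptp(C(-75,-36,160),R)
robot.move_l(C(-75,-36,112),v=.1)
f0=F();print(f0.round(2),robot.current_time())
robot.move_l(C(-75,-20,112),v=.1); print(toC(robot.current_tcp_pos()).round(1),(F()-f0).round(1))
y=-20
while y<30:
    y+= 4 if y<4 else 1.5
    robot.move_l(C(-75,y,112),v=.08); f=F()-f0
    print(y,toC(robot.current_tcp_pos()).round(1),f.round(1),round(robot.current_time(),2))
    if abs(f[1])>10: break
T=np.eye(4);T[:3,:3]=robot.current_tool_rot();T[:3,3]=robot.current_tcp_pos()
a,d=vision.read_camera("wrist"); np.savez("pics/w2.npz",p=a,d=d,T=T); cv2.imwrite("pics/w2.png",a[:,:,::-1])
E
```

```text
[0.59 0.79 1.12] 5.5833
[-74.6 -19.3 112.7] [-1.3 -0.9 -0.5]
-16 [-74.9 -16.1 112.2] [-0.5 -0.2 -1. ] 6.14
-12 [-75.  -11.8 112. ] [-1.1 -1.7 -0.2] 6.39
-8 [-75.   -7.6 111.9] [-1.5 -1.7 -1.1] 6.64
-4 [-75.   -3.5 112. ] [-0.3 -0.6 -0.3] 6.89
0 [-75.1   0.5 111.9] [-0.6 -1.  -0.7] 7.14
4 [-75.1   4.5 111.9] [-1.2 -0.6 -0.2] 7.39
5.5 [-75.    5.6 112. ] [-0.4 -2.1 -0.6] 7.64
7.0 [-75.1   7.  112. ] [-1.5 -1.5 -1.2] 7.89
8.5 [-75.1   8.6 112. ] [-0.8 -2.  -0.8] 8.14
10.0 [-75.   10.2 112. ] [-1.2 -2.3 -1.2] 8.39
11.5 [-75.   11.7 112. ] [-0.8 -2.7 -1. ] 8.64
13.0 [-75.   12.5 112. ] [-1.  -4.4 -0.8] 8.89
14.5 [-74.9  12.9 112. ] [-1.4 -8.   0.1] 9.14
16.0 [-74.8  13.2 112. ] [ -0.7 -11.1   0.1] 9.39
```

View pics/w2.png

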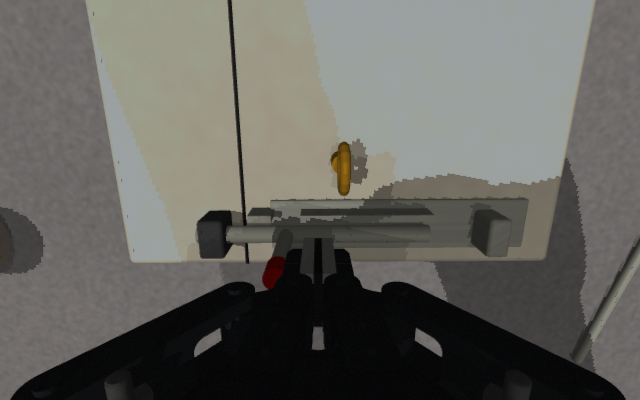

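The bolt reached a hard stop at tool y ≈ 12.7 mm, against 11.5 mm expected. Next I turn the handle down.

Run:
```python
from h import *
def tgt(th,r=40): 
    s,c=np.sin(th),np.cos(th); return C(-75+r*s-4*c-11,30,82+r*c+4*s)
robot.move_l(C(-75,9,112),v=.1); robot.move_l(C(-75,9,155),v=.2)
robot.move_l(C(-105,30,150),v=.2); 
p=tgt(-.1); p0=p-(tgt(0)-tgt(-.2))*1.0
robot.move_l(C(-105,30,p0[2]*1e3),v=.15); f0=F()
for th in (-.1,.15,.4,.65,.85,1.0,1.15,1.25,1.35,1.4,1.45,1.48,1.51,1.54,1.57,1.6):
    robot.move_l(tgt(th),v=.08); f=F()-f0
    print(th,toC(robot.current_tcp_pos()).round(1),f.round(1),round(robot.current_time(),2))
    if np.linalg.norm(f)>9: break
T=np.eye(4);T[:3,:3]=robot.current_tool_rot();T[:3,3]=robot.current_tcp_pos()
a,d=vision.read_camera("wrist"); np.savez("pics/w3.npz",p=a,d=d,T=T); cv2.imwrite("pics/w3.png",a[:,:,::-1])
```

```text
-0.1 [-93.1  30.  122.2] [ 0.8  0.2 -1. ] 11.03
0.15 [-83.8  30.  122.3] [-0.1 -0.9 -0.7] 11.31
0.4 [-74.   29.9 120.2] [ 1.1 -0.3 -0.8] 11.58
0.65 [-65.   29.9 115.9] [ 0.2 -0.4 -1.2] 11.86
0.85 [-58.7  29.9 111. ] [ 0.2 -0.9 -1.7] 12.11
1.0 [-54.5  30.  106.7] [ 0.3 -0.7 -0.8] 12.36
1.15 [-51.2  29.9 101.6] [ 0.3 -0.8 -1.2] 12.61
1.25 [-49.4  30.   98.2] [ 0.7 -0.5  0.2] 12.86
1.35 [-47.9  29.9  94.4] [-0.2 -0.3 -0.4] 13.11
1.4 [-47.3  30.   92.7] [ 0.9 -0.7 -1.4] 13.36
1.45 [-46.8  30.   90.7] [-0.1 -0.2 -0.9] 13.61
1.48 [-46.5  30.   89.9] [-0.7 -1.3  3.2] 13.86
1.51 [-46.3  30.1  89.3] [-4.6 -0.8  9.5] 14.11
```

View pics/w3.png

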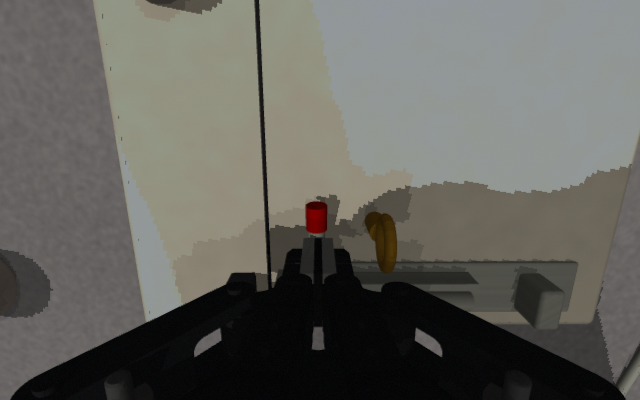

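The red end at (316,217) lies level and the stop force was felt, so the handle is down. Next I go to the pin, looking first from above.

Run:
```python
from h import *
p=robot.current_tcp_pos(); robot.move_l(p+[0,0,.15],v=.3)
q=robot.current_q()
R=down(np.radians(23)); P=np.array([.53,-.41,.22])
q=np.array(q); q1=q.copy(); q1[0]=37; q1[6]=-28; robot.goto_joints(q1)
robot.move_ptp(P,R); open_gripper()
T=np.eye(4);T[:3,:3]=robot.current_tool_rot();T[:3,3]=robot.current_tcp_pos()
a,d=vision.read_camera("wrist"); np.savez("pics/w4.npz",p=a,d=d,T=T); cv2.imwrite("pics/w4.png",a[:,:,::-1])
print(robot.current_time(),robot.current_q())
```

```text
18.1583 [ 35.74333427  28.05830614  -1.13783529  71.23544815   0.53920831
  80.71490068 -32.34835599]
```

View pics/w4.png

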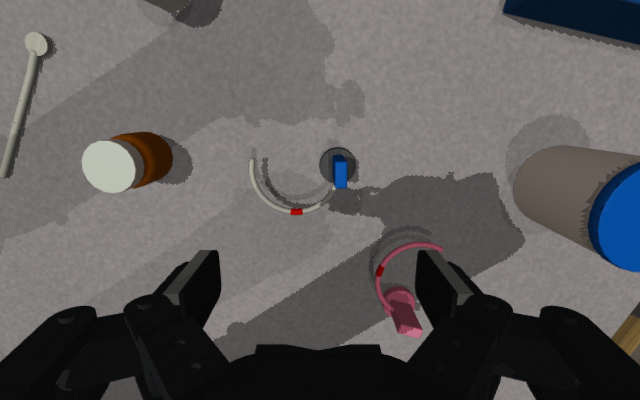

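Run:
```python
import cv2,numpy as np
a=np.load("pics/w4.npz")['p'][:,:,::-1]
cv2.imwrite("pics/w4a.png",cv2.resize(a[140:225,240:365],None,fx=6.4,fy=6.4,interpolation=cv2.INTER_CUBIC))
```

```text
(no output)
```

View pics/w4a.png

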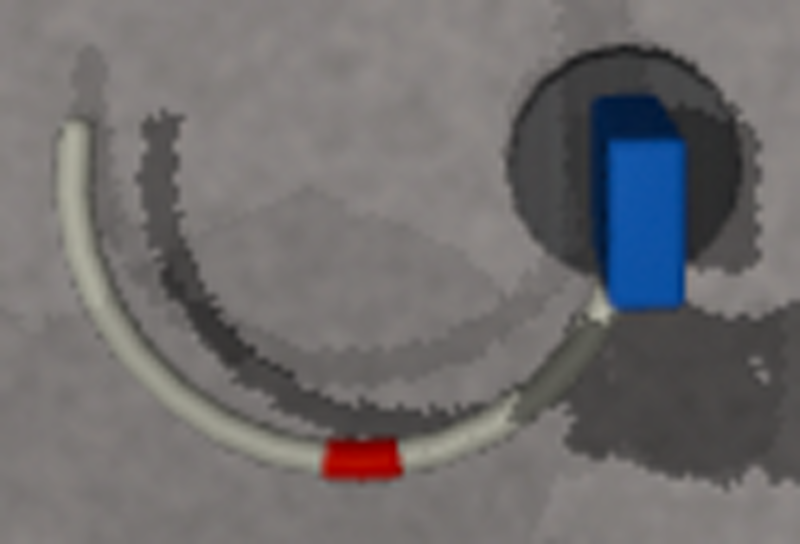

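```bash
cat >> h.py <<'E'
def fit(src,dst):
    src=np.array(src,float);dst=np.array(dst,float)[:,:2]
    a=src-src.mean(0);b=dst-dst.mean(0)
    th=np.arctan2((a[:,0]*b[:,1]-a[:,1]*b[:,0]).sum(),(a*b).sum())
    R=Rz(th)[:2,:2]; t=dst.mean(0)-R@src.mean(0)
    return th,t,(src@R.T+t-dst)*1e3
E
python3 - <<'E'
from h import *
w=np.load("pics/w4.npz"); cal=vision.get_calibration("wrist"); T=w['T']@cal['T_tool_cam']
a=np.radians(-13)
W=[pix2w(cal,T,(u-.4,v-.4),z) for u,v,z in ((341.1,175,.062),(296.6,211.6,.03),(251.7,159,.03),)]
th,t,e=fit([(-.045,0),(0,.045),(.045*np.cos(a),.045*np.sin(a))],W)
print(np.degrees(th),t,e.round(1).tolist(),"grip",Rz(th)[:2,:2]@[-.045,0]+t,np.round(W,4).tolist())
print("pink",pix2w(cal,T,(402,318),.062), pix2w(cal,T,(440,248),.03))
print(np.degrees(np.arctan2(*(pix2w(cal,T,(242+646/6.4,140+140/6.4),.062)-pix2w(cal,T,(242+646/6.4,140+308/6.4),.062))[[1,0]])))
E
```

```text
113.19886333540319 [ 0.52833997 -0.38507242] [[-0.0, -0.1], [0.4, 0.6], [-0.4, -0.5]] grip [ 0.54606653 -0.42643386] [[0.5461, -0.4263, 0.062], [0.4866, -0.4034, 0.03], [0.5208, -0.3403, 0.03]]
pink [ 0.43072492 -0.54877096  0.062     ] [ 0.50901418 -0.56460692  0.03      ]
24.169005414326215
```

Run:
```python
from h import *
R=down(np.radians(23.3)); P=np.array([.546,-.4268,.1])
robot.move_ptp(P,R); robot.move_l(P*[1,1,0]+[0,0,.033],v=.15)
print(F().round(2)); grasp(); print(robot.current_finger_gap(),robot.current_tcp_pos(),F().round(2))
robot.move_l(P*[1,1,0]+[0,0,.12],v=.15)
T=np.eye(4);T[:3,:3]=robot.current_tool_rot();T[:3,3]=robot.current_tcp_pos()
a,d=vision.read_camera("wrist"); np.savez("pics/w5.npz",p=a,d=d,T=T); cv2.imwrite("pics/w5.png",a[:,:,::-1])
print(robot.current_time(),robot.current_finger_gap(),F())
```

```text
[-0.   -0.54  0.12]
0.011402108352262965 [ 0.54621324 -0.42677855  0.03326055] [0.49 1.17 2.23]
20.7667 0.011267639222086016 [-0.43779267 -0.46925273 -2.81831641]
```

View pics/w5.png

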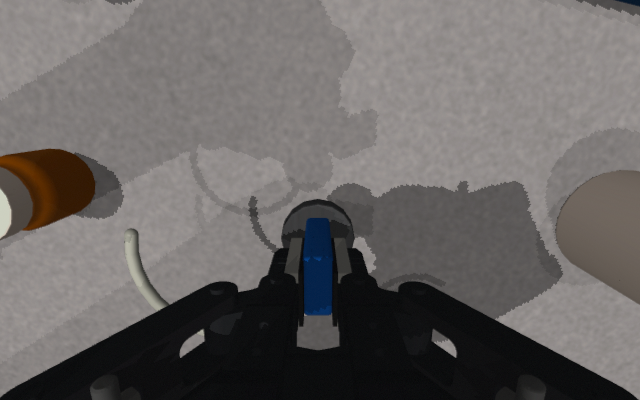

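```bash
cat >> h.py <<'E'
def ins(th,z=105.,dx=0,dy=0,dyaw=0):  # th deg: pin turned ccw by th from final
    a=np.radians(270+th+dyaw); 
    return C(10+dx+45*np.cos(a),dy+45*np.sin(a),z), down(CY+np.radians(th+dyaw))
def shot(n):
    T=np.eye(4);T[:3,:3]=robot.current_tool_rot();T[:3,3]=robot.current_tcp_pos()
    a,d=vision.read_camera("wrist"); np.savez(f"pics/{n}.npz",p=a,d=d,T=T); cv2.imwrite(f"pics/{n}.png",a[:,:,::-1])
E
python3 - <<'E'
from h import *
w=np.load("pics/w5.npz"); cal=vision.get_calibration("wrist"); T=w['T']@cal['T_tool_cam']
tip=pix2w(cal,T,(131.,233.),.117); print("tip in tool mm",(w['T'][:3,:3].T@(tip-w['T'][:3,3])*1e3).round(1))
p=robot.current_tcp_pos(); robot.move_l(p+[0,0,.13],v=.3)
q=np.array(robot.current_q()); q[0]=-16; q[6]=27; robot.goto_joints(q)
P,R=ins(125,230); robot.move_ptp(P,R)
P,R=ins(125,115); robot.move_l(P,v=.2)
shot("w6"); a,d=vision.read_camera("side"); np.savez("pics/s6.npz",p=a); 
a=a[120:215,245:350,::-1]; cv2.imwrite("pics/s6.png",cv2.resize(a,None,fx=6,fy=6,interpolation=cv2.INTER_CUBIC))
print(robot.current_time(),np.round(robot.current_q()),robot.current_finger_gap(),toC(robot.current_tcp_pos()))
E
```

```text
tip in tool mm [ 11.2 -87.8   1.8]
24.7333 [-20.  29.  -3.  83.   1.  68.  23.] 0.011170185739340832 [ 48.39997048  25.63832356 117.2532556 ]
```

View pics/w6.png

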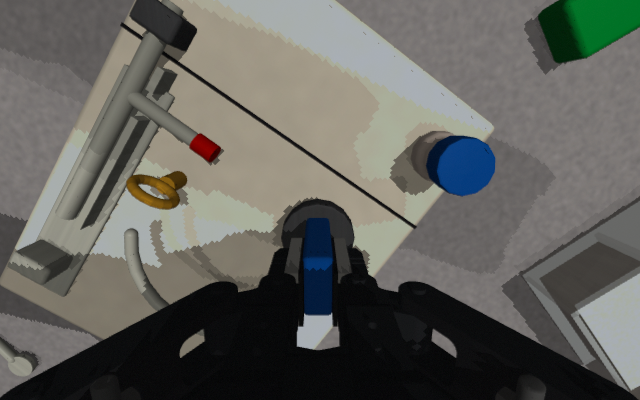

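View pics/s6.png

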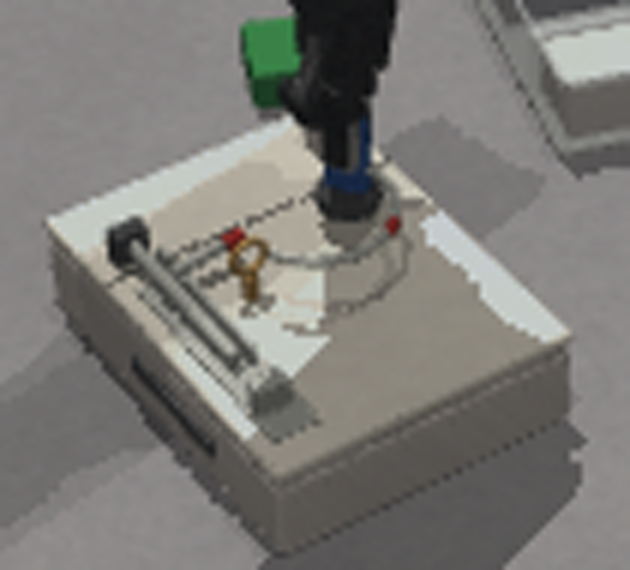

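Run:
```python
import cv2,numpy as np
a=np.load("pics/w6.npz")['p'][:,:,::-1]
cv2.imwrite("pics/w6a.png",cv2.resize(a[120:320,90:240],None,fx=4,fy=4,interpolation=cv2.INTER_CUBIC)[:600])
cv2.imwrite("pics/w6b.png",cv2.resize(a[160:260,110:210],None,fx=6,fy=6,interpolation=cv2.INTER_CUBIC))
```

```text
(no output)
```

View pics/w6b.png

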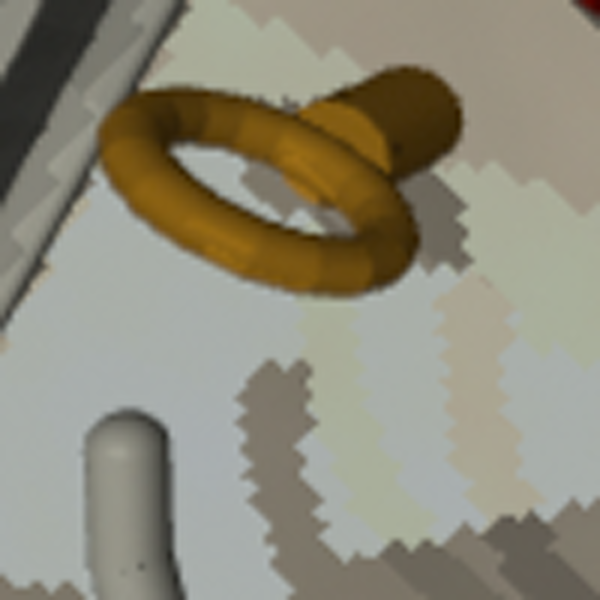

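Run:
```python
from h import *
w=np.load("pics/w6.npz"); cal=vision.get_calibration("wrist"); Tt=w['T']; T=Tt@cal['T_tool_cam']
eye=pix2w(cal,T,(152.8,191.3),.1); tip=pix2w(cal,T,(131,230.6),Tt[2,3]-.003)
print("eye",toC(eye),"tip",toC(tip)); 
tc=toC(Tt[:3,3]); print("tcp",tc, "toolyaw-CY",np.degrees(np.arctan2(Tt[1,0],Tt[0,0])-CY))
print("tip tool", Tt[:3,:3].T@(tip-Tt[:3,3])*1e3)
# ring axis in image: long axis ends
for z in(.1,): print(toC(pix2w(cal,T,(110+112/6,160+140/6),z)),toC(pix2w(cal,T,(110+405/6,160+250/6),z)))
s=np.load("pics/s6.npz"); cal2,T2=fixed("side")
e=pix2w(cal2,T2,(245+248/6-.4,120+258/6-.4),.1); print("side eye",toC(e))
tp=pix2w(cal2,T2,(245+398/6,120+225/6),Tt[2,3]-.003); print("side band",toC(tp))
a=np.radians(180+125); print("exp band",10+45*np.cos(a),45*np.sin(a))
cal3,T3=fixed("top"); e=pix2w(cal3,T3,(195+341/6-.4,165+357/6-.4),.1); print("top eye",toC(e))
```

```text
eye [-35.24877817   0.94825178 100.        ] tip [-31.11027572 -15.40666458 113.30158744]
tcp [ 48.03378113  25.04970548 116.30158744] toolyaw-CY 124.92038317991498
tip tool [ 12.13615479 -88.05747176   2.84517606]
[-46.91456477  -2.23227304 100.        ] [-22.59015518   3.22671268 100.        ]
side eye [-36.68975582   0.37999282 100.        ]
side band [ 40.7543724  -39.77072755 113.30158744]
exp band 35.81093963579707 -36.86184199300463
top eye [-33.93440647  -1.9945241  100.        ]
```

```bash
cat >> h.py <<'E'
def insc(th,z=104.8,off=-.8,dx=0,dy=0):
    P,R=ins(th,z,dx,dy); return P+R[:,0]*off*1e-3,R
E
python3 - <<'E'
from h import *
P,R=insc(125); robot.move_l(P,R,v=.1)
for th in (119,113,107): robot.move_l(*insc(th),v=.08)
robot.pause(.2); print(toC(robot.current_tcp_pos()).round(1),toC(insc(107)[0]).round(1),F().round(1))
shot("w7"); a,d=vision.read_camera("side"); cv2.imwrite("pics/s7.png",cv2.resize(a[130:200,260:340,::-1],None,fx=8,fy=8,interpolation=cv2.INTER_CUBIC))
w=np.load("pics/w7.npz")['p'][:,:,::-1]; cv2.imwrite("pics/w7a.png",cv2.resize(w[140:260,80:230],None,fx=5,fy=5,interpolation=cv2.INTER_CUBIC))
print(robot.current_time())
E
```

```text
[ 53.2  12.8 104.8] [ 53.3  12.4 104.8] [ 1.2  0.3 -2.9]
26.0583
```

View pics/w7a.png

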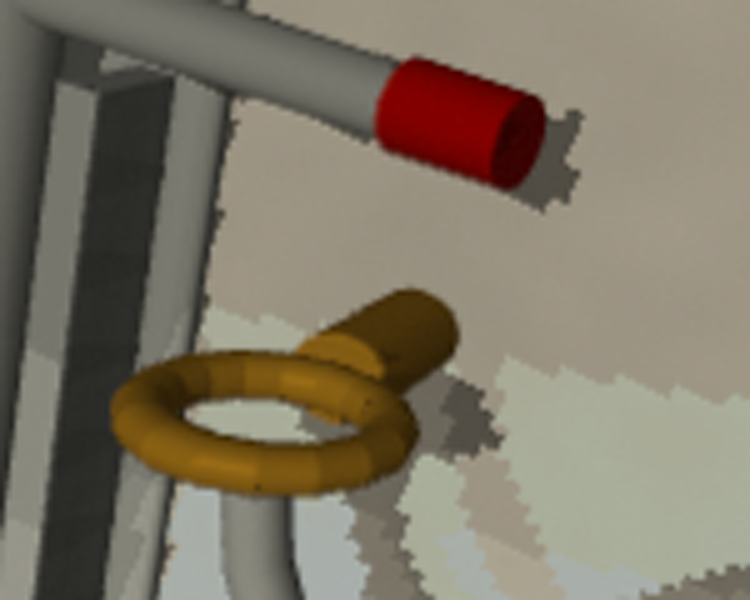

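View pics/s7.png

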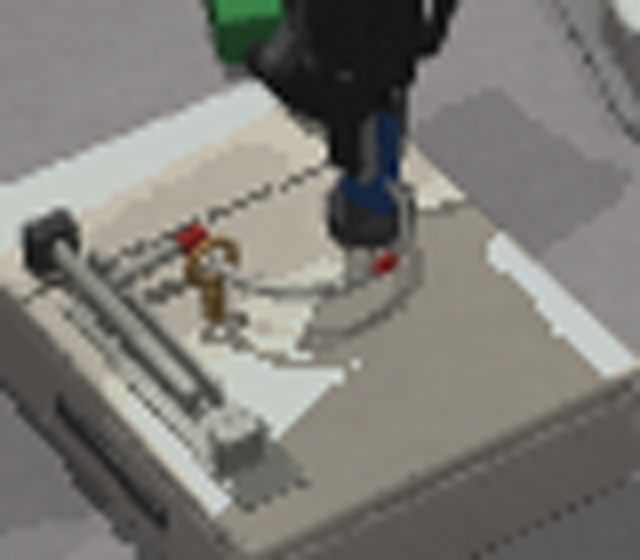

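The rod tip is centred on the hole laterally, with the rod at x≈256 and the ring centre at x≈264 in the crop. I continue the turn with a force check at each step.

Run:
```python
from h import *
f0=F(); print(f0.round(1))
for th in range(101,-1,-6):
    th=max(th,0)
    robot.move_l(*insc(th),v=.07); f=F()-f0
    print(th,(toC(robot.current_tcp_pos())-toC(insc(th)[0])).round(1),f.round(1),round(robot.current_time(),2))
    if np.linalg.norm(f)>5: break
    if th in(71,):
        a,d=vision.read_camera("side"); cv2.imwrite("pics/s8.png",cv2.resize(a[130:200,260:340,::-1],None,fx=8,fy=8,interpolation=cv2.INTER_CUBIC))
shot("w8"); a,d=vision.read_camera("side"); cv2.imwrite("pics/s9.png",cv2.resize(a[130:200,260:340,::-1],None,fx=8,fy=8,interpolation=cv2.INTER_CUBIC))
print(robot.current_time(),robot.current_finger_gap())
```

```text
[-0.  -0.8 -1.8]
101 [ 0.  -0.4  0. ] [-0.6  2.1 -0.6] 26.32
95 [ 0.  -0.2  0. ] [-0.4  0.9 -0.8] 26.57
89 [ 0.  -0.1  0. ] [ 1.1  0.7 -0.5] 26.83
83 [-0. -0.  0.] [ 0.4  0.5 -0.9] 27.09
77 [ 0. -0.  0.] [-0.1  0.6 -0.7] 27.35
71 [ 0. -0.  0.] [-0.1  0.3 -0.7] 27.61
65 [ 0. -0.  0.] [ 0.4  0.7 -0.4] 27.92
59 [0.1 0.  0. ] [-0.4  1.1 -1.4] 28.18
53 [0.1 0.  0. ] [-0.2  0.3 -0.7] 28.43
47 [0.1 0.  0. ] [ 0.8  0.4 -1.5] 28.69
41 [0.1 0.1 0. ] [ 0.   0.6 -0.5] 28.95
35 [0.1 0.1 0. ] [ 0.9  0.9 -0.7] 29.21
29 [0.2 0.1 0.1] [ 0.   0.8 -0. ] 29.47
23 [0.2 0.1 0.1] [0.8 1.4 0.5] 29.73
17 [0.2 0.1 0. ] [ 0.1  0.1 -0.4] 29.98
11 [0.2 0.1 0.1] [-0.8  0.2 -0.6] 30.24
5 [0.2 0.1 0. ] [ 0.  -0.  -0.8] 30.5
30.6 0.01098432699588332
```

View pics/w8.png

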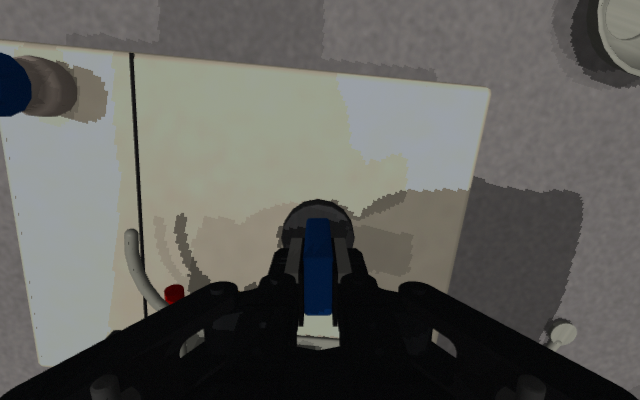

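View pics/s9.png

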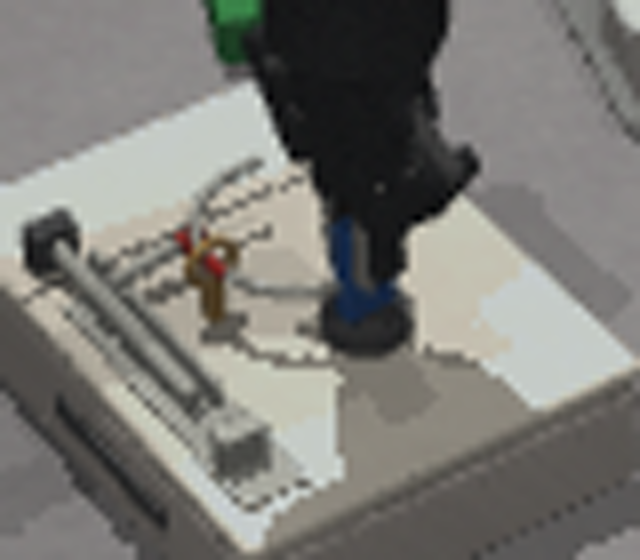

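The hook is through the ring, the red band is at the ring and the hook crosses above the handle. Next I finish the turn, lower the pin onto the lid and release it.

Run:
```python
from h import *
robot.move_l(*insc(0),v=.07); robot.pause(.2); f0=F()
z=104.8
while z>101:
    z-=.5; robot.move_l(insc(0,z)[0],v=.03); f=F()-f0
    print(round(z,1),toC(robot.current_tcp_pos()).round(1),f.round(1))
    if f[2]>3: break
open_gripper(); robot.pause(.2)
shot("w9"); a,d=vision.read_camera("side"); cv2.imwrite("pics/s10.png",cv2.resize(a[130:200,260:340,::-1],None,fx=8,fy=8,interpolation=cv2.INTER_CUBIC))
print(robot.current_time())
```

```text
104.3 [  9.2 -45.  104.2] [-0.9  1.1 -0.7]
103.8 [  9.2 -45.  103.7] [-0.1  1.3  0.1]
103.3 [  9.2 -45.  103.3] [-1.2  1.7 -0.5]
102.8 [  9.3 -45.  103.2] [-3.5  1.4  4.9]
33.0583
```

View pics/w9.png

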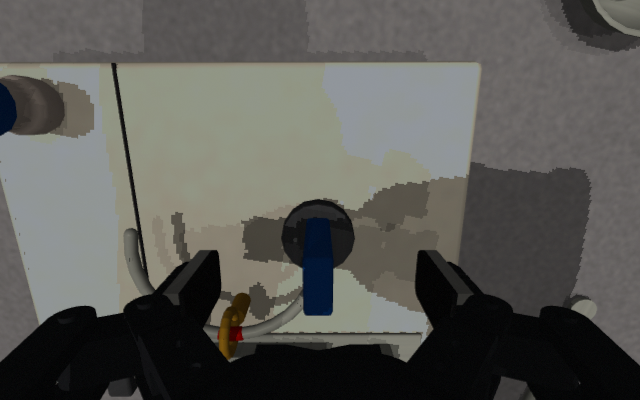

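View pics/s10.png

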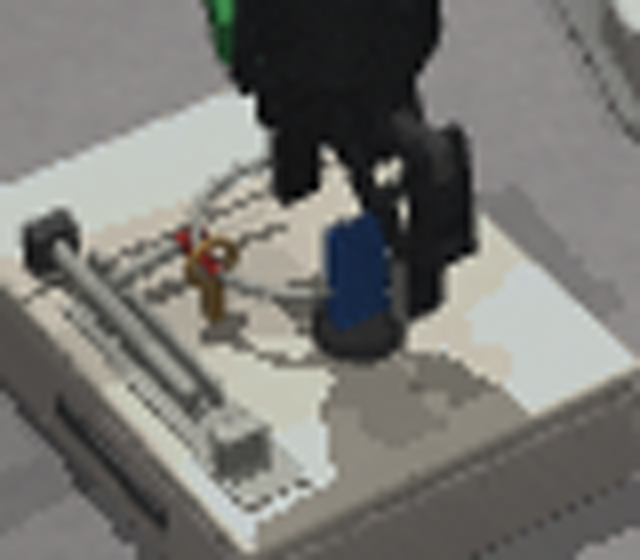

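The pin stands released, with the red band at about (236,337) against the ring at (231,332). I lift straight up and look from above.

Run:
```python
from h import *
p=robot.current_tcp_pos(); robot.move_l(p+[0,0,.12],v=.1)
robot.move_l(C(-20,-20,270),v=.15)
shot("w10"); a,d=vision.read_camera("side"); cv2.imwrite("pics/s11.png",cv2.resize(a[120:200,250:350,::-1],None,fx=7,fy=7,interpolation=cv2.INTER_CUBIC))
t,d=vision.read_camera("top"); cv2.imwrite("pics/t11.png",t[:,:,::-1])
w=np.load("pics/w10.npz")['p'][:,:,::-1]; cv2.imwrite("pics/w10a.png",cv2.resize(w[60:260,170:430],None,fx=3,fy=3,interpolation=cv2.INTER_CUBIC))
print(robot.current_time())
```

```text
35.1167
```

View pics/w10a.png

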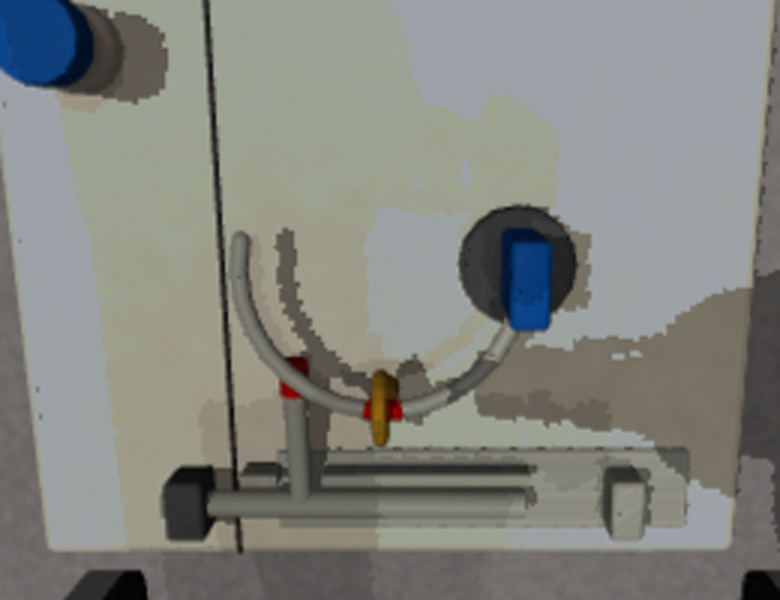

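View pics/s11.png

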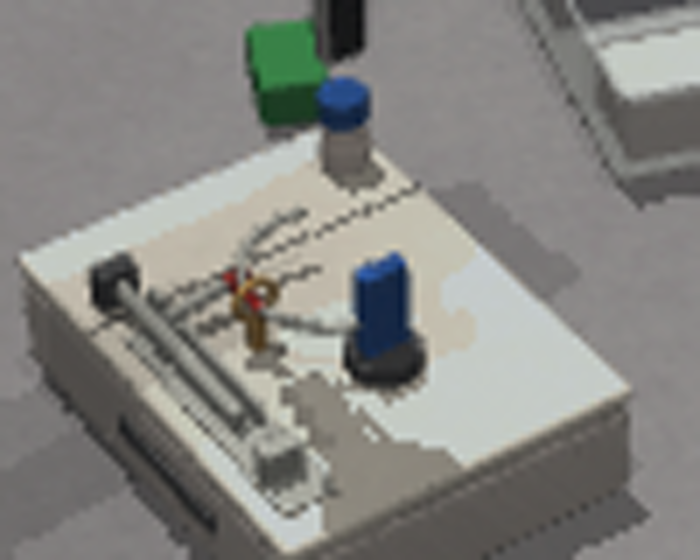

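View pics/t11.png

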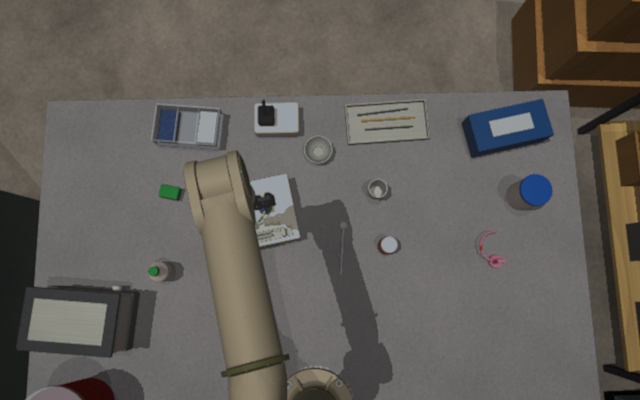

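The red band is centred in the ring at about (382,408) in the crop. The hook crosses above the red handle end, the bolt is in the keeper, the pin stands upright and all bystanders are unmoved. I hand the job in.

Run:
```python
from h import *
robot.sign_off(); print(robot.current_time())
```

```text
the job is handed in; nothing more can be done
the job is handed in; nothing more can be done
```

The job is done and handed in at about 35 s of the 67 s allowed; the hand-in reported no verdict.

- **Bolt:** I pushed it across to its stop (11 N at the end). It had started about 15 mm across rather than drawn back.
- **Handle:** I turned it down into the notch until it met its stop (about 10 N), and it stayed down.
- **Pin:** I picked the pin up by its blue grip and turned the hook through the ring with at most about 2 N of contact. I then set it on its foot, released it and backed off about 0.17 m.

In the last wrist view the red band is centred in the ring and the hook passes over the lowered red handle end. The bolt is in the keeper and the pin stands upright, with the gripper clear. The jar, cup, vial, bottle, dish, mirror and green block are where they were. All of this was judged by eye from the pictures; I did not measure final distances or angles.

One disagreement came up: the cameras differed by up to about 3 mm on the case's y position. I used the wrist camera's values and checked them at the ring before going in.

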